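# Work the sequence lock and pull out the lunch tray

## Task

Unlock the child-proof lunch tray and pull it out: throw all three lock levers fully away from the robot, finding by feel which one is free (they only go in one order, which changes), and ease off any that will not give: never press on a lever with more than 20 N. Then draw the tray gently towards the robot to its stop and let go of it, leaving the levers thrown, nothing in the tray tipped over, and the things around it where they were.

Things in the scene. Friction and masses are not known exactly. Their poses are not given: they have to be found in the camera images.
- unit: the fixed plywood pull-out unit on the bench, 280 mm deep (x), 460 mm wide (y). Origin at bench height; x points away from the robot along the tray's runners, y left, z up (yaw within 0.2 rad of the world's). Left front: lock housing. Right: the tray, between two plywood cheeks 82 mm high, y -247 to 15 mm, with a back panel 102 mm high at x 174 mm.
- lock_top (a point): middle of the flat top of the grey lock housing, 75 mm above the bench, 100 mm (x) by 185 mm (y), on the unit's left front; the three levers rise from it, 60 mm apart. It hides a sequence lock: one lever is free at first; throwing it past 0.65 rad frees a second, that one the third. Which is which changes from start to start and cannot be seen, only felt.
- lever_left (a joint): left lever (seen from the robot), rad: about 0 leaning 0.4 rad towards the robot, 0.8 thrown, leaning 0.4 rad away, on a rubber stop (gives 0.05 rad). Pivot parallel to unit y, at unit x -55, y 165, z 50 mm. Stays where left. Free, it turns with 0.14 N m (1.2 to 3 N at the paddle); blocked, it gives 0.05 rad (6 mm at the tip), then stands firm (0.08 rad at 6 N; stop there); over 20 N is too much.
- lever_left_tip (a point): middle of the top end of the left lever, 115 mm from its pivot, 156 mm above the bench at the start. The top 80 mm is a straight grey plastic paddle, 24 mm wide (unit y), 10 mm thick. Best pushed along the unit's +x with shut fingers from the robot's side.
- lever_middle (a joint): middle lever (seen from the robot), rad: about 0 leaning 0.4 rad towards the robot, 0.8 thrown, leaning 0.4 rad away, on a rubber stop (gives 0.05 rad). Pivot parallel to unit y, at unit x -55, y 105, z 50 mm. Stays where left. Free, it turns with 0.14 N m (1.2 to 3 N at the paddle); blocked, it gives 0.05 rad (6 mm at the tip), then stands firm (0.08 rad at 6 N; stop there); over 20 N is too much.
- lever_middle_tip (a point): middle of the top end of the middle lever, 115 mm from its pivot, 156 mm above the bench at the start. The top 80 mm is a straight grey plastic paddle, 24 mm wide (unit y), 10 mm thick. Best pushed along the unit's +x with shut fingers from the robot's side.
- lever_right (a joint): right lever (seen from the robot), rad: about 0 leaning 0.4 rad towards the robot, 0.8 thrown, leaning 0.4 rad away, on a rubber stop (gives 0.05 rad). Pivot parallel to unit y, at unit x -55, y 45, z 50 mm. Stays where left. Free, it turns with 0.14 N m (1.2 to 3 N at the paddle); blocked, it gives 0.05 rad (6 mm at the tip), then stands firm (0.08 rad at 6 N; stop there); over 20 N is too much.
- lever_right_tip (a point): middle of the top end of the right lever, 115 mm from its pivot, 156 mm above the bench at the start. The top 80 mm is a straight grey plastic paddle, 24 mm wide (unit y), 10 mm thick. Best pushed along the unit's +x with shut fingers from the robot's side.
- tray (a joint): how far the grey plastic tray (260 x 230 x 60 mm, open top, on runners) is pulled out towards the robot, in m: 0 shut, 0.085 at its stop. Bolted shut (2 to 3 mm of play) until all three levers are thrown, then slides with 3 to 8 N.
- tray_handle (a point): the middle of the tray's pull bar: a straight grey bar along the unit's y, 120 mm long, 12 mm thick (unit's x) by 14 mm high, its middle 64 mm above the bench, with a clear gap of 44 mm between bar and tray front, two side arms at its ends. Its pull direction is the unit's -x.
- lunchbox_mid (a point): white lunchbox with grey lid and clips, 94 x 168 x 52 mm, in the left of the tray; its centre. A bystander.
- bottle_mid (a point): turquoise aluminium drink bottle, 66 mm across, 185 mm tall, on the right in the tray (this point 90 mm above its foot); its z is up when it stands; its centre. A bystander.
- snack_cup_mid (a point): white snack cup, 68 mm across, 50 mm high, front right of the tray; its centre. A bystander.
- jar_mid (a point): glass jar, 56 mm across, 85 mm high, on the unit's base board behind the lock housing; its centre. A bystander.
- mug_mid (a point): white mug, 80 mm across, 90 mm high, on the bench to the right; its centre. A bystander.
- tin_mid (a point): round steel tin, 66 mm across, 100 mm high, on the bench to the left; its centre. A bystander.

How it is judged:
By the outcome, as a careful person would: the job done as asked, in the order asked, and still so for the second after the job is handed in, with the robot touching nothing.
It also fails if it takes over 69 s, if anything falls off the work surface, if the arm or the gripper's body presses on something with over 40 N, if the wrist force passes 120 N, or if a joint passes its speed limit or range.

## Robot

A 6-joint arm with a two-finger parallel gripper is mounted at the origin on the work surface. World frame = base frame: x ahead of the robot, y to its left, z up, the work surface at z = 0. Lengths are in m, angles in degrees, forces in N, time in s.
With the tool pointing down it reaches from about 0.325 to 0.85 m from the base axis. Payload 15.5 kg.
Tool frame: the origin (TCP) lies midway between the tips of the shut fingers; the grasp point (between the pads) lies 19 mm behind it; y points along the fingers, x is the direction in which the jaws open and shut, and the axes are right-handed (so a half turn about y gives the same grasp; the last joint's range is limited). The gripper opens to 91 mm and grips with 3 to 60 N. Pads are 32 mm wide; open, the fingers measure 118 mm over their backs; the gripper's body (76 mm by 178 mm) begins 60 mm behind the grasp point.
Start: joints at [-77.321, 28.281, 77.091, -0, 74.628, -5.472], TCP at [0.195, -0.594, 0.214] pointing down, gripper open.
Joint ranges: [-166.48, 166.48], [-47.26, 123.95], [12.59, 153.08], [-70.14, 250.14], [6.76, 159.57], [-176.63, 176.63]. Speed limits (degrees/s): [108.29, 108.29, 147.25, 172.46, 172.46, 172.46].

## Interface

Orientations are given as a 3x3 rotation matrix whose columns are the frame's x, y, z axes.
In Python, from bench import ctrl gives the robot as it stands. The module is installed in compiled form; this text tells all that it offers. Calls block until the motion is done:
- ctrl.goto(position, orientation): joint-space move of the TCP to a pose.
- ctrl.move_l(position, vel=0.15, ori=None, contact_N=None): straight line of the TCP; ori=None keeps the orientation; vel is the mean speed in m/s. With contact_N (N) it stops when the force on the tool has changed by that much, and returns True; else False.
- ctrl.movej(angles): joint-space move.
- ctrl.command_gripper(opening): opening from 0.0 (shut) to 1.0 (fully open); the grip force is fixed at half the most; returns when the fingers have stopped.
- ctrl.sleep(seconds).
- ctrl.ik(position, orientation): joint angles nearest the present ones, or None.
- ctrl.read_camera(name): name is "scene" or "top" or "wrist"; returns the picture (420x560x3 uint8, blue, green, red); there is no depth.
- ctrl.camera_params(name): a dict with "fx", "fy", "cx", "cy" (pixels), "pose" (4x4, takes a point from camera to world coordinates); the wrist camera has in their place "T_tool_cam" (4x4, takes a point from camera to tool coordinates, whose origin is the TCP and whose axes are the tool frame's). Camera axes: x right, y up, looking along -z (the intrinsics and any distortion apply to the point x, -y, -z); pixel columns grow to the right and rows downward; lengths in m; the calibration is good to about 2 mm. A picture is of the moment at which its call begins: read the wrist's pose just before it. camera_params takes no time and is no camera call.
A pose or a line that the arm cannot do raises ctrl.MotionError and nothing moves.
- ctrl.sign_off(): hands the job in, once; it reports no verdict.
Readings, each from a call of its own:
- ctrl.current_t(): time.
- ctrl.current_q(): joint angles.
- ctrl.current_dq(): joint speeds.
- ctrl.current_effort(): joint torques, N m.
- ctrl.current_tool_pos(): TCP position.
- ctrl.current_eef_rot(): TCP orientation.
- ctrl.current_contact_force(): force on the tool from outside, world axes, zero at the start.
- ctrl.current_wrist_torque(): the same for the moment, N m.
- ctrl.current_grip_width(): opening from 0.0 (shut) to 1.0 (fully open).
Only numpy, scipy, OpenCV 4.12 (cv2) and the standard library are available. Lean on these libraries where they do the work, as an engineer would, in place of code of your own. Each camera call takes 0.05 s, during which the arm holds its last target. There are 200 camera calls.

## Working session

There is one attempt and no reset: what is moved stays moved. The work goes in short steps, each a Python script; the robot and the scene stay as the last script left them, time stands still between calls to the robot, and variables do not carry over. Pictures are saved under pics/ and viewed, about 8 in all and at most 12, crops included, and the job is handed in when it is done.

```bash
mkdir -p pics; python3 - <<'E'
from bench import ctrl
import cv2,numpy as np
np.set_printoptions(precision=4,suppress=True)
for n in("scene","top"):
    cv2.imwrite(f"pics/{n}0.png",ctrl.read_camera(n)); print(n,ctrl.camera_params(n))
print(ctrl.camera_params("wrist"),ctrl.current_eef_rot(),ctrl.current_t())
E
```

```text
scene {'fx': 397.8473598162493, 'fy': 397.8473598162493, 'cx': 279.066140145203, 'cy': 205.80281742545938, 'pose': array([[ 0.2477, -0.795 ,  0.5538,  1.3582],
       [ 0.9688,  0.211 , -0.1304, -0.1338],
       [-0.0132,  0.5688,  0.8224,  1.2444],
       [ 0.    ,  0.    ,  0.    ,  1.    ]])}
top {'fx': 442.30523470080175, 'fy': 442.30523470080175, 'cx': 286.45227357309454, 'cy': 203.01295049846073, 'pose': array([[-0.007 ,  0.9932, -0.1158,  0.4433],
       [-1.    , -0.0071, -0.0004,  0.0044],
       [-0.0012,  0.1158,  0.9933,  1.5665],
       [ 0.    ,  0.    ,  0.    ,  1.    ]])}
{'fx': 355.26711597433166, 'fy': 355.26711597433166, 'cx': 277.3952638685092, 'cy': 209.7060946049409, 'T_tool_cam': array([[ 1.    , -0.0005, -0.001 , -0.0005],
       [-0.0008,  0.2837, -0.9589, -0.1707],
       [ 0.0008,  0.9589,  0.2837,  0.0821],
       [ 0.    ,  0.    ,  0.    ,  1.    ]])} [[ 0.3115 -0.0002  0.9502]
 [-0.9502  0.0011  0.3115]
 [-0.0011 -1.      0.0001]] 0.1
```

View pics/scene0.png

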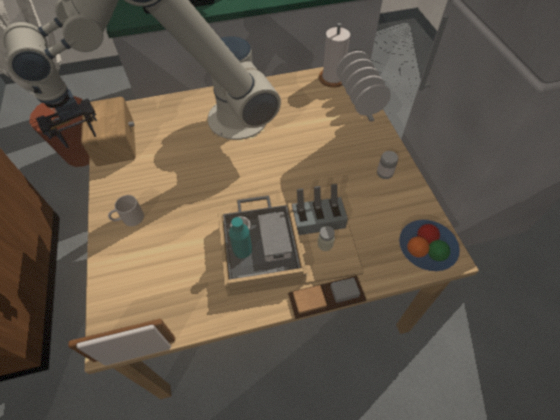

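View pics/top0.png

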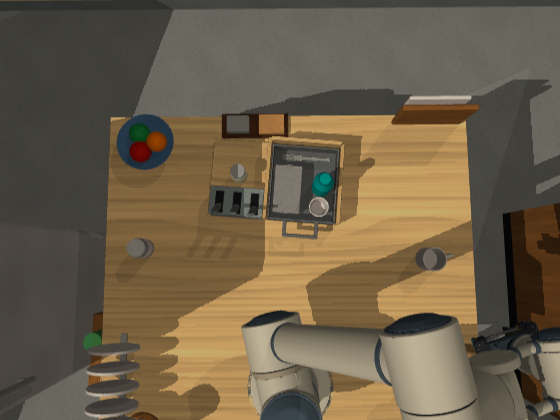

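The unit is at top-image columns 210–343, rows 138–240 and scene columns 220–360, rows 180–290. I'll enlarge both crops.

```bash
python3 - <<'E'
import cv2
a=cv2.imread("pics/top0.png")[130:245,200:350]; b=cv2.imread("pics/scene0.png")[175:290,215:365]
for n,i in(("topc",a),("scenec",b)): cv2.imwrite(f"pics/{n}.png",cv2.convertScaleAbs(cv2.resize(i,None,fx=5,fy=5,interpolation=cv2.INTER_CUBIC),alpha=1.5,beta=20))
E
```

```text
(no output)
```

View pics/topc.png

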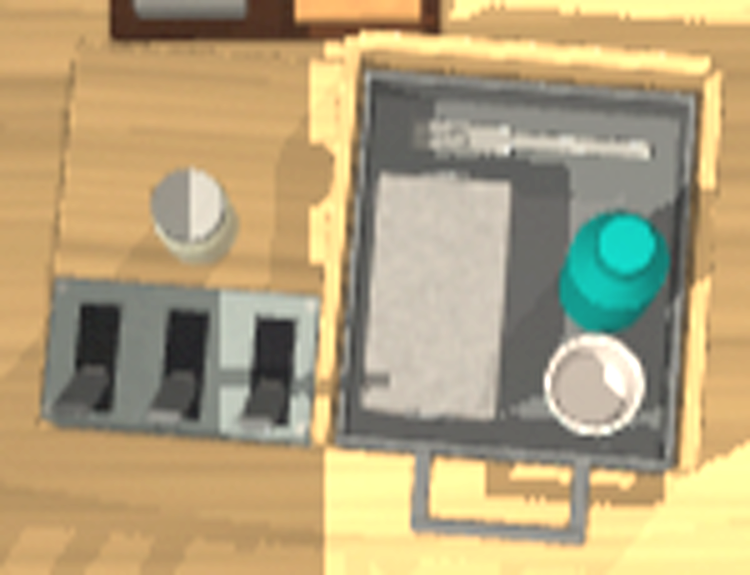

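View pics/scenec.png

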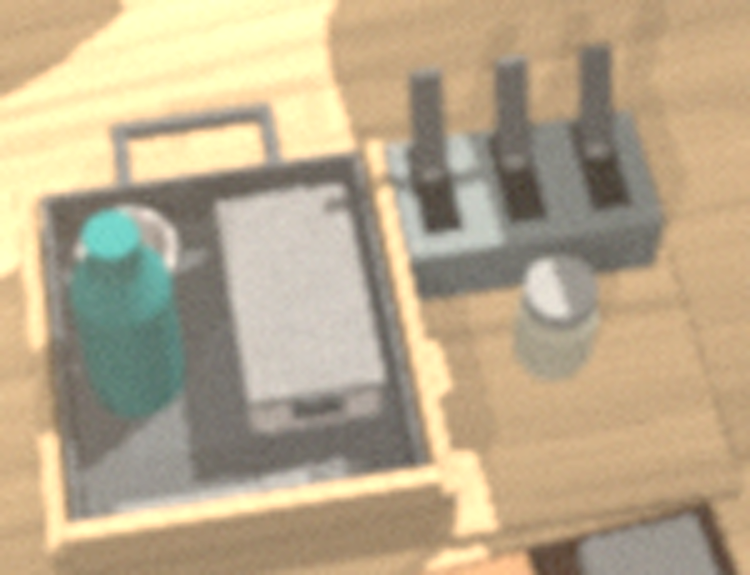

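```bash
cat > h.py <<'E'
from bench import ctrl
import numpy as np
np.set_printoptions(precision=4,suppress=True)
def ray(K,pose,uv):
    d=np.array([(uv[0]-K["cx"])/K["fx"],-(uv[1]-K["cy"])/K["fy"],-1]); d=pose[:3,:3]@d
    return pose[:3,3],d/np.linalg.norm(d)
def tri(rays):
    A=sum(np.eye(3)-np.outer(d,d) for o,d in rays); b=sum((np.eye(3)-np.outer(d,d))@o for o,d in rays)
    p=np.linalg.solve(A,b); return p,max(np.linalg.norm(np.cross(p-o,d)) for o,d in rays)
E
python3 - <<'E'
from h import *
T=ctrl.camera_params("top");S=ctrl.camera_params("scene")
P=dict(tipL=((82,405),(596,47)),tipM=((175,410),(511,61)),tipR=((265,415),(426,73)),
 bar=((498,530),(193,115)),barL=((417,525),(268,109)),barR=((580,538),(116,127)),
 hFL=((45,415),(628,115)),hFR=((310,440),(388,148)),hBR=((318,297),(415,255)),hBL=((58,278),(660,217)))
f=lambda c,o:((c[0]+.5)/5-.5+o[0],(c[1]+.5)/5-.5+o[1])
for k,(a,b) in P.items(): print(k,*tri([ray(T,T["pose"],f(a,(200,130))),ray(S,S["pose"],f(b,(215,175)))]))
E
```

```text
tipL [0.5862 0.2367 0.1584] 0.0063171637259900205
tipM [0.5824 0.177  0.1581] 0.006110338429976628
tipR [0.5783 0.1185 0.1595] 0.005255195761845485
bar [ 0.5073 -0.0335  0.07  ] 0.0038699813268295255
barL [0.5114 0.0214 0.0635] 0.00400634436374027
barR [ 0.5015 -0.0894  0.0673] 0.003450563057836396
hFL [0.5878 0.2733 0.0684] 0.0032834209343085476
hFR [0.5698 0.0951 0.0669] 0.005395270201873775
hBR [0.6668 0.0884 0.0747] 0.004617044149487429
hBL [0.6809 0.264  0.0749] 0.0027328488807689404
```

```bash
cat >> h.py <<'E'
yaw=-0.083; O=np.array([.6733,.066])
def R():
    c,s=np.cos(yaw),np.sin(yaw); return np.array([[c,-s],[s,c]])
def W(x,y,z): return np.r_[O+R()@[x,y],z]
def U(p): return np.r_[R().T@(np.array(p)[:2]-O),p[2]]
def ori():  # jaws along unit x, pointing down
    u=np.r_[R()[:,0],0]; y=np.array([0,0,-1.]); return np.c_[u,y,np.cross(u,y)]
E
python3 - <<'E'
from h import *
import cv2
for s in(1,-1):
    o=ori()*np.array([s,1,s]); print(s,ctrl.ik(W(-.15,.05,.27),o))
ctrl.goto(W(-.17,.0,.27),ori())
for i,y in enumerate((0.0,.1)):
    if i: ctrl.move_l(W(-.17,y,.27))
    ctrl.sleep(.3)
    p=ctrl.current_tool_pos();r=ctrl.current_eef_rot();np.savez(f"w{i}.npz",p=p,r=r);im=ctrl.read_camera("wrist");cv2.imwrite(f"pics/w{i}.png",im)
    cv2.imwrite(f"pics/w{i}b.png",cv2.resize(im,(784,588),interpolation=cv2.INTER_CUBIC)); print(p)
ctrl.command_gripper(0)
print(ctrl.current_q(),ctrl.current_contact_force(),ctrl.current_t())
E
```

```text
1 [ 7.3572 18.6538 84.0237 -0.     77.3225 12.1127]
-1 [   7.3572   18.6538   84.0237    0.       77.3225 -167.8873]
[0.504  0.0799 0.27  ]
[0.5122 0.1792 0.2701]
[13.0345 18.6087 84.0933 -0.0004 77.2982 17.7883] [ 0.1698 -0.1468 -0.085 ] 5.6083
```

View pics/w0b.png

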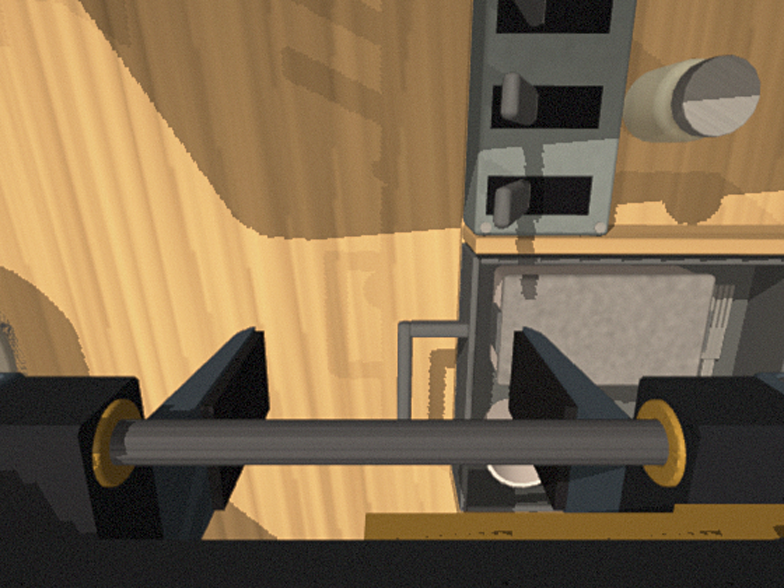

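View pics/w1b.png

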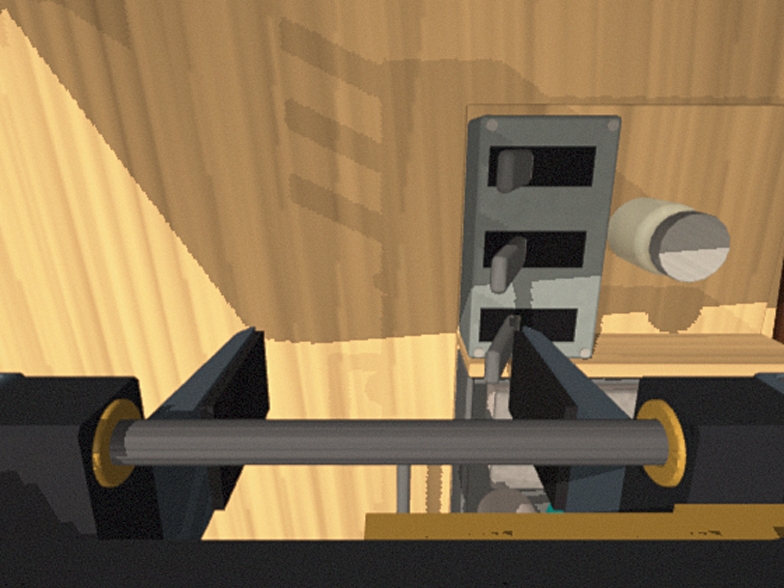

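```bash
python3 - <<'E'
from h import *
K=ctrl.camera_params("wrist")
def r(i,uv):
    d=np.load(f"w{i}.npz");T=np.eye(4);T[:3,:3]=d["r"];T[:3,3]=d["p"]
    return ray(K,T@K["T_tool_cam"],((uv[0]+.5)/1.4-.5,(uv[1]+.5)/1.4-.5))
for k,a,b in(("R",(503,208),(493,368)),("M",(511,100),(499,275)),("screwRF",(486,228),(478,352)),("screwRB",(600,228),(585,353))):
    p,e=tri([r(0,a),r(1,b)]);print(k,p,U(p),e)
def onz(i,uv,z): o,d=r(i,uv); p=o+d*(z-o[2])/d[2]; return p,U(p)
print("L",*onz(1,(507,172),.156))
for uv in((491,125),(614,126),(478,352),(585,353)): print("screw",*onz(1,uv,.075))
print("bar",*onz(0,(405,325),.064),*onz(0,(404,410),.064))
E
```

```text
R [0.5746 0.122  0.1548] [-0.103   0.0476  0.1548] 0.00013242981637488877
M [0.5814 0.1798 0.1472] [-0.101   0.1058  0.1472] 0.0001400855952001944
screwRF [0.5792 0.097  0.0726] [-0.0964  0.0231  0.0726] 0.00040812296272682737
screwRB [0.6629 0.0906 0.0756] [-0.0124  0.0236  0.0756] 8.62649400868846e-05
L [0.5851 0.2412 0.156 ] [-0.1024  0.1673  0.156 ]
screw [0.5929 0.2686 0.075 ] [-0.0969  0.1952  0.075 ]
screw [0.6784 0.2608 0.075 ] [-0.0111  0.1946  0.075 ]
screw [0.5784 0.0982 0.075 ] [-0.0972  0.0242  0.075 ]
screw [0.6632 0.0902 0.075 ] [-0.0121  0.0233  0.075 ]
bar [0.5141 0.0224 0.064 ] [-0.1551 -0.0566  0.064 ] [ 0.5076 -0.054   0.064 ] [-0.1552 -0.1334  0.064 ]
```

Heights and spacings check out (tips 0.155, housing 0.075, lever pitch 60 mm, bar at unit x −0.155). Now I'll probe the levers.

```bash
cat >> h.py <<'E'
LY=dict(L=.167,M=.107,R=.047)
def push(k,z=.12,v=.04,N=5.,end=-.025):
    ctrl.move_l(W(-.145,LY[k],z),vel=.15); ctrl.sleep(.1)
    f0=ctrl.current_contact_force()
    hit=ctrl.move_l(W(end,LY[k],z),vel=v,contact_N=N)
    x=U(ctrl.current_tool_pos())[0]; f=ctrl.current_contact_force()-f0
    ctrl.move_l(W(-.145,LY[k],z),vel=.15)
    print(k,"hit",hit,"stop x %.4f"%x,f,"t %.1f"%ctrl.current_t(),flush=True)
    return x
E
python3 - <<'E'
from h import *
print(ctrl.current_grip_width())
ctrl.move_l(W(-.145,LY["R"],.2)); 
push("R")
E
```

```text
0.007008243760069942
R hit True stop x -0.0425 [-0.2728  0.1974 -0.1274] t 10.2
```

```bash
python3 - <<'E'
from h import *
x=push("M"); push("L")
if x<-.07: push("M")
E
```

```text
M hit True stop x -0.1152 [-0.9633  0.9287  0.2071] t 12.4
L hit True stop x -0.0651 [ 0.3688 -0.8514  0.078 ] t 15.6
M hit True stop x -0.1121 [-0.6312 -0.2691  0.7925] t 17.8
```

L stopped partway at −0.065, possibly a false trip. I'll push it again.

```bash
python3 - <<'E'
from h import *
x=push("L",N=6)
if x>-.05: push("M",N=6)
E
```

```text
L hit True stop x -0.0419 [-1.9613  0.7099  0.7345] t 21.6
M hit True stop x -0.0422 [-2.5556 -0.2741  2.5211] t 25.3
```

```bash
python3 - <<'E'
from h import *
import cv2
ctrl.move_l(W(-.155,.08,.25),vel=.25); ctrl.sleep(.2)
cv2.imwrite("pics/w2.png",cv2.resize(ctrl.read_camera("wrist"),(784,588))); print(ctrl.current_t())
E
```

```text
26.2167
```

View pics/w2.png

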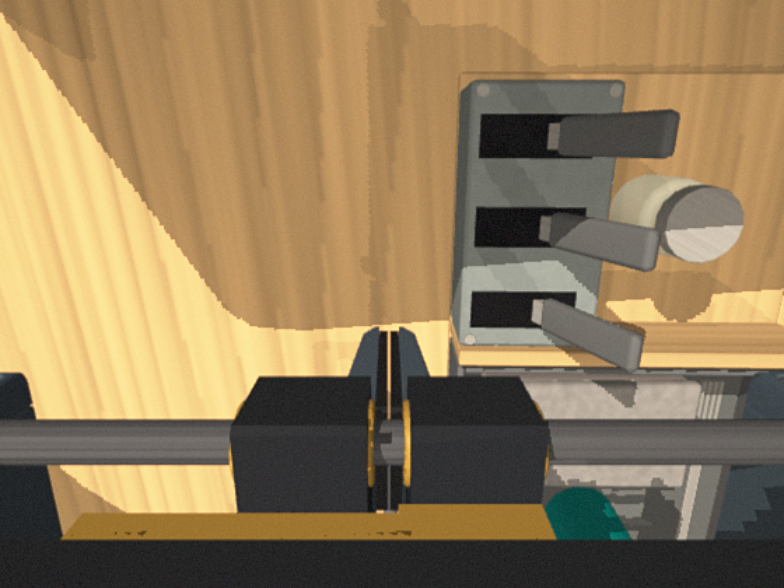

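```bash
python3 - <<'E'
from h import *
y=-.1166; bx=-.155
ctrl.command_gripper(.42)
ctrl.move_l(W(bx,y,.16),vel=.25)
print("down hit",ctrl.move_l(W(bx,y,.047),vel=.1,contact_N=6))
ctrl.command_gripper(0); print("grip",ctrl.current_grip_width(),"(12mm=.13)",U(ctrl.current_tool_pos()),ctrl.current_contact_force())
hit=ctrl.move_l(W(bx-.092,y,.047),vel=.03,contact_N=14)
print("pull",hit,U(ctrl.current_tool_pos()),ctrl.current_contact_force(),ctrl.current_grip_width(),ctrl.current_t())
E
```

```text
down hit False
grip 0.13151355508013063 (12mm=.13) [-0.1574 -0.1165  0.047 ] [-11.4619  -0.8456  11.527 ]
pull True [-0.1574 -0.1166  0.047 ] [-0.1677 -0.01    6.007 ] 0.13032112674504057 30.2833
```

```bash
python3 - <<'E'
from h import *
ctrl.sleep(.3);print(ctrl.current_contact_force())
for i in range(3):
    hit=ctrl.move_l(W(-.25,-.1166,.047),vel=.03,contact_N=14)
    x=U(ctrl.current_tool_pos())[0];print("pull",hit,x,ctrl.current_contact_force(),ctrl.current_grip_width(),ctrl.current_t(),flush=True)
    if x<-.235 or not hit: break
E
```

```text
[ 0.3536 -0.3163  7.3198]
pull True -0.24237731151591058 [1.4233 2.6333 2.1037] 0.13098076802095993 33.0667
```

```bash
python3 - <<'E'
from h import *
import cv2
ctrl.sleep(.2)
print(ctrl.move_l(W(-.25,-.1166,.047),vel=.02,contact_N=12),U(ctrl.current_tool_pos()))
ctrl.command_gripper(.42); ctrl.sleep(.2)
p=ctrl.current_tool_pos(); print(U(p))
ctrl.move_l([p[0],p[1],.2],vel=.1); print(ctrl.current_contact_force())
ctrl.move_l(W(-.27,.0,.27),vel=.25); ctrl.sleep(.3)
for n in("scene","wrist"): cv2.imwrite(f"pics/{n}9.png",ctrl.read_camera(n))
a=cv2.resize(cv2.imread("pics/scene9.png")[160:290,200:370],None,fx=4.5,fy=4.5,interpolation=cv2.INTER_CUBIC);cv2.imwrite("pics/s9c.png",a)
cv2.imwrite("pics/w9.png",cv2.resize(cv2.imread("pics/wrist9.png"),(784,588)));print(U(ctrl.current_tool_pos()),ctrl.current_t())
E
```

```text
True [-0.2424 -0.1163  0.047 ]
[-0.2424 -0.1163  0.047 ]
[ 0.3358 -0.0623  0.3793]
[-0.27   -0.0004  0.2698] 37.075
```

View pics/s9c.png

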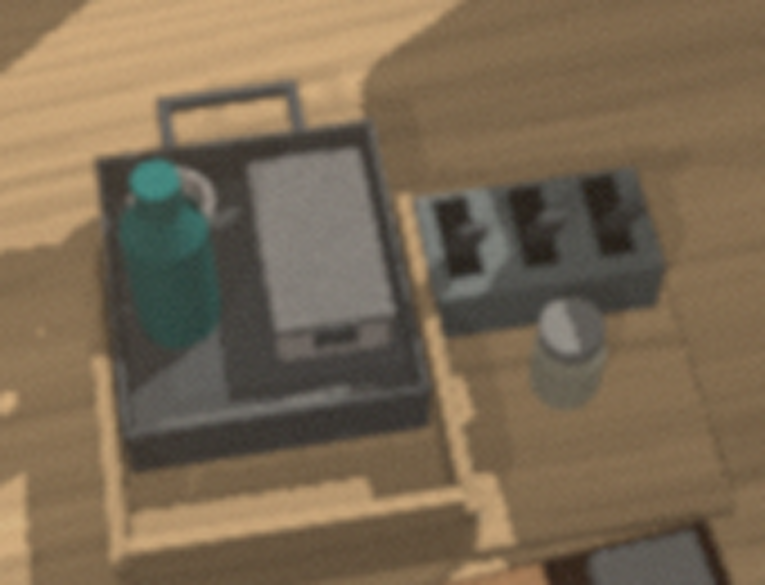

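View pics/w9.png

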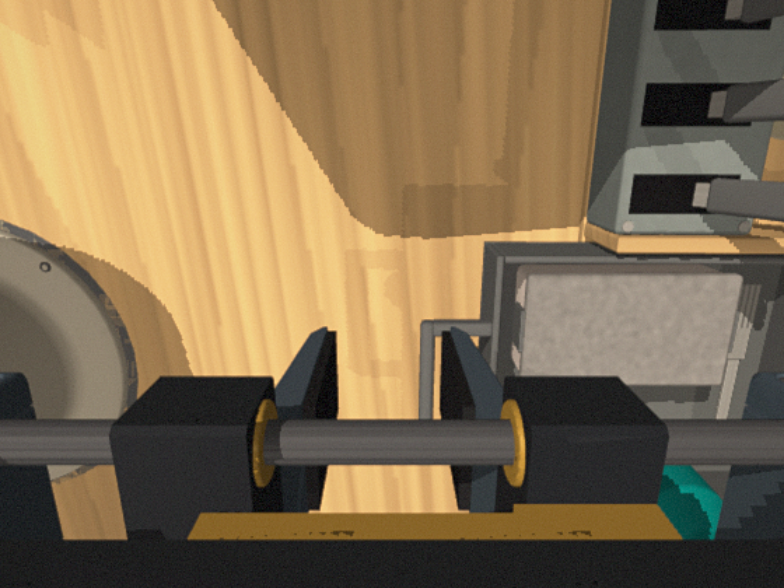

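The scene crop shows the tray out, with the bottle (165,260), cup and lunchbox upright and the jar (570,350) in place. The wrist view shows the bar at column 428, clear of the tool, and the levers thrown.

```bash
python3 - <<'E'
from bench import ctrl
print(ctrl.current_contact_force(),ctrl.current_t()); ctrl.sign_off()
E
```

```text
[ 0.53443392 -0.74673818 -0.35300765] 37.075
the job is handed in; nothing more can be done
```

The job is done and handed in at 37.1 s of the 69 s allowed. All three levers are thrown and the tray is pulled out to its stop and released.

- **Levers:** The free order was right, left, middle. I pushed with shut fingers, stopping at a 5–6 N change in force. The middle lever was blocked twice, and I eased off both times. The left lever's first push stopped partway, so I pushed it again. All three finally stopped at unit x about −0.042 m, where a thrown lever should stop, and the camera showed them leaning away.
- **Tray:** I gripped the bar (12 mm wide, as stated) and drew it at 3 cm/s. The pull tripped once at the start without moving, because closing on the bar 2–3 mm off-centre left about 11 N sideways. The second pull moved 85 mm to the stop. Another light pull moved it no further.
- **Last checks:** The bottle, cup, lunchbox and jar looked upright and in place. The bar is clear of the fingers, and the contact force was near zero. I did not look at the mug and tin again after the moves; the tool did not work near them.

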